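# Stow a sample vial in a touch-latch drawer and shut every drawer

## Task

Put the white-capped sample vial away standing upright in the tray of the blue touch-latch drawer: press the blue front to release it, stand the vial in the sprung-out tray, and press the drawer shut again. One of the two white drawers has been left sprung open: press it shut too, and do not release the white one that is already latched, so that all three end latched shut. Do not tip the vial, and do not push about or knock over the blue-capped vial or the two brown bottles.

Things in the scene. Friction and masses are not known exactly. Their poses are not given: they have to be found in the camera images.
- blue_unit: one of three like grey drawer units fixed to the bench, the one with the blue front; housing 72 mm deep, 70 mm wide, 68 mm high, open in front above one handle-less drawer that slides straight out. Origin at the centre of the housing's underside, x pointing from front to back, z up
- white_a_unit: a like unit with a white front, same sizes and origin. Push-push latch of all three: each full press to the hard stop, then letting go, toggles the drawer: latched, it springs out by itself within about 1 s; sprung out and pushed right in, it stays latched. A press that goes less than 9 mm beyond latched may not toggle it
- white_b_unit: another like unit with a white front, same sizes and origin. In all three the spring pushes the drawer out with about 2 N when shut and 0.8 N when out, and a drawer must have come out more than 45 mm before it will latch again
- blue_drawer (a joint): opening of the blue drawer in m: 0 to 0.002 = latched shut, 0.060 = sprung fully out, -0.0105 = pressed in to its hard stop. Latched at the start
- white_a_drawer (a joint): opening of white_a_unit's drawer, same values as blue; at the start one of the two white drawers is latched (0) and the other sprung out (0.060)
- white_b_drawer (a joint): opening of white_b_unit's drawer, same values as blue; at the start one of the two white drawers is latched (0) and the other sprung out (0.060)
- blue_front (a point): centre of the outer face of the low blue front panel, 18 mm above the bench, marked by a round grey push spot; moves with the drawer. x points into the unit (the way to press), y along the panel, z up. Panel 61 mm wide, 12 mm thick, from 4 to 32 mm above the bench; its face stands 30 mm proud of the housing when latched
- white_a_front (a point): same point of white_a_unit's front panel, same axes and sizes; moves with the drawer
- white_b_front (a point): same point of white_b_unit's front panel, same axes and sizes; moves with the drawer
- blue_tray (a point): point on the flat floor of the blue tray, 10 mm above the bench, mid-width, 33 mm behind the panel's inner face; moves with the drawer, axes as blue_front. Tray 55 mm wide inside, side walls 12 mm high and 3 mm thick. Sprung out, 78 mm of its length is open from above (housing face 45 mm behind this point)
- sample_vial_1: the vial to stow: clear vial with light brown contents and a white cap, 20 mm diameter, 48 mm tall, about 14 g, standing upright; origin at the centre of its underside, z up
- sample_vial_3: the other vial, to be left alone: pink contents and blue cap, 20 mm diameter, 48 mm tall, standing; origin at the centre of its underside
- reagent_bottle_1: brown bottle with black cap, 38 mm diameter, 76 mm tall, standing; origin at the centre of its underside
- reagent_bottle_2: smaller brown bottle with black cap, 33 mm diameter, 68 mm tall, standing; origin at the centre of its underside. (Also in the room: an open slide box fixed on the bench left of and just behind the robot's base, near x -0.13, y 0.29 m, its lid about 0.12 m high; an arm with a wide, low shoulder can strike it when its base joint turns towards straight ahead, here below about 0.46 rad)

How it is judged:
By the outcome, as a careful person would: the job done as asked, in the order asked, and still so for the second after the job is handed in, with the robot touching nothing.
It also fails if it takes over 72 s, if anything falls off the work surface, if the arm or the gripper's body presses on something with over 40 N, if the wrist force passes 120 N, or if a joint passes its speed limit or range.

## Robot

A 6-joint arm with a two-finger parallel gripper is mounted at the origin on the work surface; the furniture and walls round the work are solid. World frame = base frame: x ahead of the robot, y to its left, z up, the work surface at z = 0. Lengths are in m, angles in rad, forces in N, time in s.
With the tool pointing down it reaches from about 0.375 to 0.9 m from the base axis. Payload 3.1 kg.
Tool frame: the origin (TCP) lies midway between the tips of the shut fingers; the grasp point (between the pads) lies manip.grip_depth behind it (manip.grip_depth is the distance from the TCP to the grasp point, in m); z points along the fingers, y is the direction in which the jaws open and shut (so a half turn about z gives the same grasp; the last joint's range is limited). The gripper opens to 85 mm and grips with 20 to 120 N. Pads are 22 mm wide; open, the fingers measure 114 mm over their backs; the gripper's body (76 mm by 85 mm) begins 54 mm behind the grasp point. The pads swing forward as they close: fully open they stand 13 mm farther back than shut.
Start: joints at [1.079, 0.527, 1.433, -0, 1.181, -0.178], TCP at [0.192, 0.595, 0.231] pointing down, gripper open.
Joint ranges: [-3.08, 3.08], [-0.75, 2.2], [0.22, 2.44], [-1.43, 4.57], [0, 2.65], [-2.85, 2.85]. Speed limits (rad/s): [2.79, 2.79, 3.14, 3.14, 3.14, 3.14].

## Interface

Orientations are given as a unit quaternion [x, y, z, w].
In Python, from station import manip, vision gives the robot as it stands.
- The arm moves only by the shell command python3 -m crank 'ROWS' [FORCE]. ROWS is JSON, a list of rows, each an object with "grip": the closure, from 0 (fully open) to 1 (shut); "offset": the shift along the tool's x, y, z in mm, a list of three; "angular": the turn, a rotation vector about the tool's x, y, z in degrees, a list of three. A call has 1 to 10 rows; each row is the pose to reach, as a shift and turn from the pose commanded when the call began, along the tool's axes at that moment; what a row does not reach only later rows make up. A row lasts 1/10 s, in which the tool goes at most 50 mm and 8.59 degrees, less where a joint would pass 70% of its speed; a pose out of reach is approached as far as the arm can. A call with a gripper value outside its range is refused whole. The fingers move at their own pace and stop on an object; FORCE is the grip in N (left out, the last holds). Time passes only in rows, so rows that repeat a pose let the fingers close. It gives the time, the measured TCP pose, the force and the opening at its end, in the units of the state.
- manip.sense(): the state, without advancing time (a new reading comes with each control period).
- vision.snapshot(name): name is "scene" or "top"; returns a dict with "pixels" (384x512x3 uint8, red, green, blue), "intrinsics" (3x3 intrinsics, pixels), "dist" ([k1, k2, p1, p2, k3] as OpenCV has them; the pictures are not rectified), "R" (3x3) and "t" (3): a world point X has camera coordinates R X + t. Camera axes: x right, y down, z forward; pixel columns grow to the right and rows downward; lengths in m; the calibration is good to about 2 mm. A picture is of the moment at which its call begins. There is no depth.
- manip.sign_off(): hands the job in, once; it reports no verdict.
The state is a dict: "t": time; "q": joint angles; "qd": joint speeds; "tau": joint torques, N m; "tcp_pos": TCP position; "tool_rot": TCP orientation; "force": force on the tool from outside, world axes, zero at the start; "ft_torque": the same for the moment, N m; "finger_gap": opening from 0.0 (shut) to 1.0 (fully open).
Only numpy, scipy, OpenCV 4.12 (cv2) and the standard library are available. Lean on these libraries where they do the work, as an engineer would, in place of code of your own. Each camera call takes 0.05 s, during which the arm holds its last target.

## Working session

There is one attempt and no reset: what is moved stays moved. The work goes in short steps, Python scripts to look and compute and a shell command to move; the robot and the scene stay as the last step left them, time stands still between calls to the robot, and variables do not carry over. Pictures are saved under pics/ and viewed, and the job is handed in when it is done.

```bash
ls; mkdir -p pics
cat > h.py <<'E'
import numpy as np, cv2
from station import manip, vision
def snap(n,f):
    s=vision.snapshot(n); cv2.imwrite(f'pics/{f}.png',s['pixels'][:,:,::-1]); np.savez(f'pics/{f}.npz',K=s['intrinsics'],d=s['dist'],R=s['R'],t=s['t'],im=s['pixels']); return s
def load(f): 
    z=np.load(f'pics/{f}.npz'); return z
def ray(z,uv):
    p=cv2.undistortPoints(np.array([[uv]],float),z['K'],z['d'])[0,0]
    R=z['R'];t=z['t']; return -R.T@t, R.T@np.array([p[0],p[1],1.])
def plane(z,uv,h):
    c,d=ray(z,uv); return c+d*(h-c[2])/d[2]
def proj(z,X):
    return cv2.projectPoints(np.array([X],float),cv2.Rodrigues(z['R'])[0],z['t'],z['K'],z['d'])[0][0,0]
E
python3 - <<'E'
from h import *
print(manip.sense()); print(manip.grip_depth)
snap('scene','s0');snap('top','t0')
E
```

```text
pics
{'t': 0.0, 'q': array([ 1.07950755e+00,  5.28469004e-01,  1.43393751e+00, -1.20395496e-05,
        1.18136184e+00, -1.78534559e-01]), 'qd': array([-0.00016394, -0.00155089,  0.00017893, -0.00087798, -0.00084683,
        0.00010578]), 'tau': array([-1.29427804e-03, -4.42353702e+01, -1.78023684e+01, -3.60740414e-04,
        8.31563899e-03, -7.21326103e-06]), 'tcp_pos': array([0.19194848, 0.59403304, 0.23032066]), 'tool_rot': array([ 1.55738194e-01,  9.87797769e-01, -1.02924227e-03, -3.52305009e-04]), 'force': array([-0.33517933, -0.54355026, -0.30315666]), 'ft_torque': array([ 0.03194781,  0.02711289, -0.00683604]), 'finger_gap': 1.0009926417085553}
0.0187
```

View pics/s0.png

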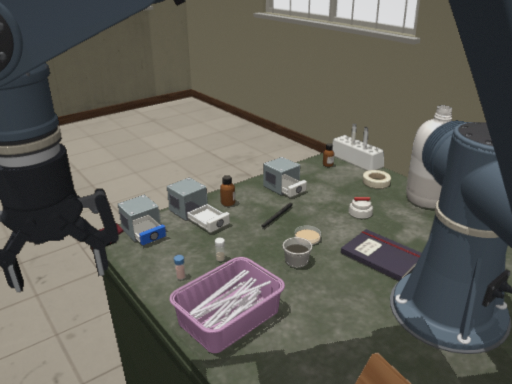

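View pics/t0.png

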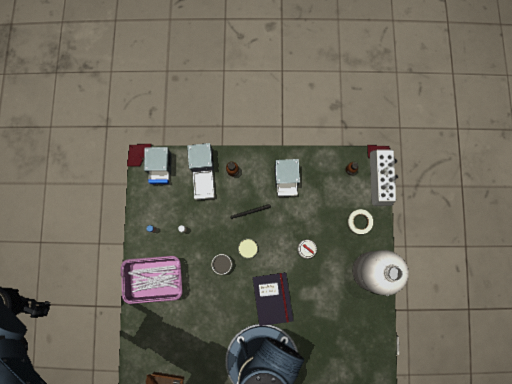

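Run:
```python
from h import *
z=load('t0');s=load('s0')
a=cv2.resize(z['im'][140:245,125:310],None,fx=4.3,fy=4.3,interpolation=cv2.INTER_CUBIC)
b=cv2.resize(s['im'][150:290,110:310],None,fx=4,fy=4,interpolation=cv2.INTER_CUBIC)
cv2.imwrite('pics/t0c.png',a[:,:,::-1]);cv2.imwrite('pics/s0c.png',b[:,:,::-1])
for n,q in (('t0',z),('s0',s)): print(n,-q['R'].T@q['t'])
for uv,h in [((150,228),.048),((181.5,228.5),.048),((232,166),.076),((351,167),.068),((158,180),.018),((203,197),.018),((287,194),.018)]: print(uv,plane(z,uv,h).round(4))
```

```text
t0 [0.30575336 0.01622239 1.33892812]
s0 [-0.27584243  0.66476324  0.58172388]
(150, 228) [0.3893 0.3416 0.048 ]
(181.5, 228.5) [0.389  0.2456 0.048 ]
(232, 166) [0.5758 0.095  0.076 ]
(351, 167) [ 0.5772 -0.2633  0.068 ]
(158, 180) [0.542  0.3307 0.018 ]
(203, 197) [0.4894 0.1871 0.018 ]
(287, 194) [ 0.5008 -0.0733  0.018 ]
```

View pics/t0c.png

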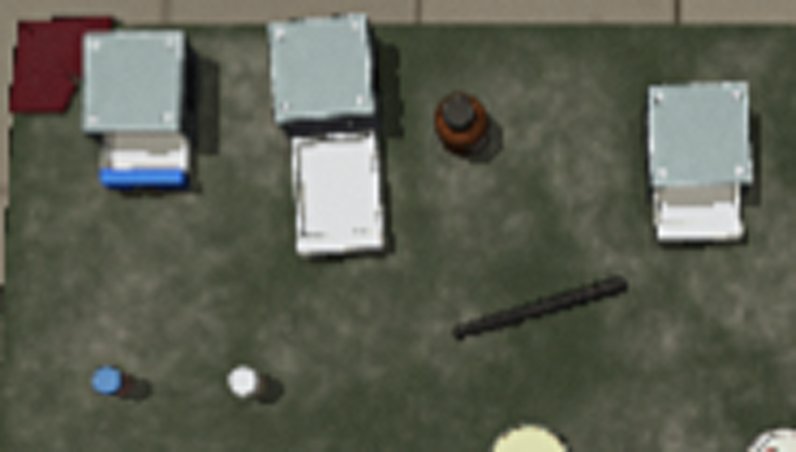

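View pics/s0c.png

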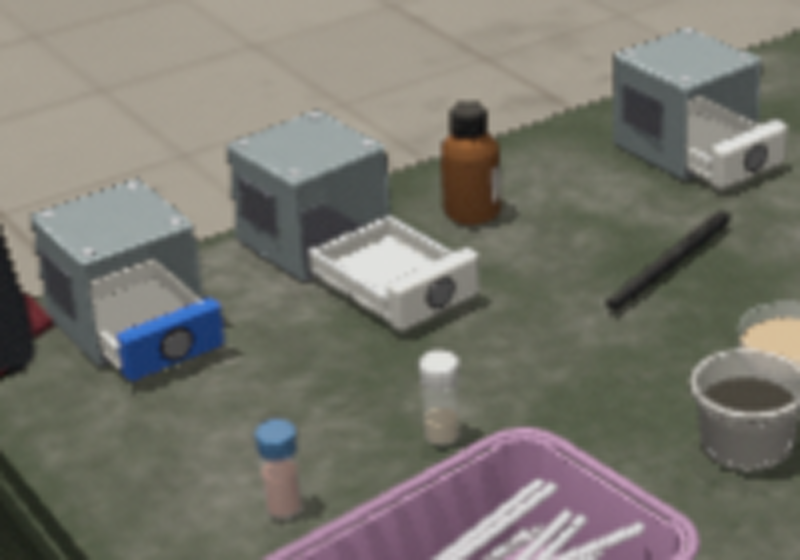

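```bash
cat >> h.py <<'E'
def big(m):
    m=m.astype(np.uint8)*255
    c,_=cv2.findContours(m,cv2.RETR_EXTERNAL,cv2.CHAIN_APPROX_NONE); return sorted(c,key=cv2.contourArea,reverse=True)
E
python3 - <<'E'
from h import *
z=load('t0');im=z['im'];hsv=cv2.cvtColor(im,cv2.COLOR_RGB2HSV)
print('housing px',hsv[158,157],hsv[155,200],'bluep',hsv[180,158],'cap',hsv[228,181],'tray',hsv[190,203])
H,S,V=[hsv[...,i].astype(int) for i in range(3)]
m=(abs(H-hsv[158,157][0])<15)&(S>12)&(S<60)&(V>130)
m[:140]=0;m[205:]=0;m[:,:130]=0;m[:,310:]=0
for c in big(m)[:3]:
    M=cv2.moments(c); ctr=(M['m10']/M['m00'],M['m01']/M['m00'])
    pts=np.array([plane(z,p[0],.068)[:2] for p in c],np.float32)
    r=cv2.minAreaRect(pts); print('house',ctr,plane(z,ctr,.068)[:2].round(4),r)
m=(abs(H-hsv[180,158][0])<8)&(S>140); m[:140]=0;m[205:]=0
for c in big(m)[:1]:
    pts=np.array([plane(z,p[0],.032)[:2] for p in c],np.float32)
    print('bluefront',cv2.boundingRect(c),cv2.minAreaRect(pts), pts.min(0),pts.max(0))
m=(V>150)&(S<40); m[:215]=0;m[240:]=0;m[:,:170]=0;m[:,195:]=0
for c in big(m)[:1]:
    (u,v),r=cv2.minEnclosingCircle(c);print('cap',u,v,r,plane(z,(u,v),.048))
m=(abs(H-105)<12)&(S>100); m[:215]=0;m[240:]=0;m[:,:140]=0;m[:,165:]=0
for c in big(m)[:1]:
    (u,v),r=cv2.minEnclosingCircle(c);print('bluecap',u,v,r,plane(z,(u,v),.048))
s=load('s0')
for uv in [(219.7,240),(220.3,259)]:
   print(plane(s,uv,.048 if uv[1]<250 else .002))
# front spots in scene view, z=.018
for n,uv in (('b',(154,236)),('w1',(220.3,223)),('w2',(298.7,189))): print(n,plane(s,uv,.018))
E
```

```text
housing px [ 84  22 172] [ 86  21 174] bluep [108 181 218] cap [105   5 225] tray [105   2 223]
house (287.19309153713294, 170.87426597582038) [ 0.5637 -0.0707] ((0.5637094974517822, -0.07044005393981934), (0.07167072594165802, 0.0692007839679718), 3.0247890949249268)
house (155.36590662323562, 158.20159247195076) [0.6006 0.3301] ((0.5997943878173828, 0.33011946082115173), (0.07193296402692795, 0.06941062211990356), 0.11635154485702515)
house (199.13252122554448, 155.2986341823551) [0.6102 0.1961] ((0.6103084087371826, 0.19640162587165833), (0.06944330036640167, 0.06913559138774872), 7.538206100463867)
bluefront (148, 179, 21, 5) ((0.5349065661430359, 0.32737335562705994), (0.06341485679149628, 0.012580172158777714), 86.99980163574219) [0.52990484 0.29569906] [0.5425344  0.35889235]
cap 180.89999389648438 228.10000610351562 3.1017088890075684 [0.39018642 0.24750611 0.048     ]
bluecap 149.5869598388672 228.1521759033203 3.1792166233062744 [0.38881959 0.34289143 0.048     ]
[0.39502483 0.24394198 0.048     ]
[0.39249477 0.24664335 0.002     ]
b [0.53668302 0.3273247  0.018     ]
w1 [0.49036605 0.17996539 0.018     ]
w2 [ 0.50236842 -0.07765457  0.018     ]
```

```bash
python3 -m crank '[{"grip":1,"offset":[0,0,0],"angular":[0,-8,0]},{"grip":1,"offset":[0,0,0],"angular":[0,-16,0]},{"grip":1,"offset":[0,0,0],"angular":[0,-24,0]},{"grip":1,"offset":[0,0,0],"angular":[0,-30,0]},{"grip":1,"offset":[0,0,0],"angular":[0,-30,0]},{"grip":1,"offset":[0,0,0],"angular":[0,-30,0]}]' 40; python3 -c "
from h import *
s=manip.sense();print(s['q'].round(4),s['tcp_pos'].round(4),s['tool_rot'].round(4),s['finger_gap']);print(dir(manip))"
```

```text
t: 0.7
tcp_pos: [0.1917, 0.5946, 0.2306]
tool_rot: [0.15, 0.954, -0.041, 0.255]
force: [0.9, 0.3, -0.2]
finger_gap: -0.001
[ 1.3175  0.5954  1.4259 -0.56    1.2133  0.2833] [0.1917 0.5946 0.2306] [ 0.1497  0.9545 -0.0409  0.2548] -0.0005351631028681419
['PlanningError', '__class__', '__delattr__', '__dict__', '__dir__', '__doc__', '__eq__', '__format__', '__ge__', '__getattribute__', '__getstate__', '__gt__', '__hash__', '__init__', '__init_subclass__', '__le__', '__lt__', '__module__', '__ne__', '__new__', '__reduce__', '__reduce_ex__', '__repr__', '__setattr__', '__sizeof__', '__str__', '__subclasshook__', '__weakref__', 'grip_depth', 'sense', 'sign_off']
```

```bash
cat > k.py <<'E'
import numpy as np
from scipy.spatial.transform import Rotation as Ro
from scipy.optimize import least_squares
D=[([1.0795,.52847,1.43394,0,1.18136,-.17853],[.19195,.59403,.23032],[.155738,.987798,-.00103,-.00035]),
([1.3175,.5954,1.4259,-.56,1.2133,.2833],[.1917,.5946,.2306],[.1497,.9545,-.0409,.2548])]
def fk(q,p,s4=1,s6=1,c6=0):
    d,h,L1,L2,L3=p
    R1=Ro.from_euler('z',q[0]);A=R1*Ro.from_euler('y',q[1]);B=A*Ro.from_euler('y',q[2])
    C=B*Ro.from_euler('z',s4*q[3])*Ro.from_euler('y',q[4])
    T=C*Ro.from_euler('z',s6*q[5]+c6)
    return R1.apply([0,d,h])+A.apply([0,0,L1])+B.apply([0,0,L2])+C.apply([0,0,L3]),T
E
python3 - <<'E'
from k import *
for s4 in(1,-1):
 for s6 in(1,-1):
  for c in (0,np.pi/2,-np.pi/2,np.pi):
   e=[(Ro.from_quat(r).inv()*fk(q,[0]*5,s4,s6,c)[1]).magnitude() for q,_,r in D]
   if max(e)<.1: 
    print(s4,s6,c,e)
    f=lambda p:np.concatenate([fk(q,p,s4,s6,c)[0]-t for q,t,_ in D]+[1e-3*(p-np.array([.11,.28,.45,.42,.29]))])
    r=least_squares(f,[.11,.28,.45,.42,.29]);print(r.x,r.fun[:6])
E
```

```text
1 1 1.5707963267948966 [2.351124343684882e-05, 0.0001492233614041796]
[0.11095222 0.26132367 0.4843808  0.40110104 0.29639   ] [ 3.87717055e-05 -2.57787348e-05 -1.76705105e-04 -4.10748423e-05
  2.62667570e-05  1.76723789e-04]
```

```bash
cat >> k.py <<'E'
P=[0.11095222,0.26132367,0.4843808,0.40110104,0.29639]
def rot(th,phi):
    th,phi=np.radians([th,phi]);u=np.array([np.cos(phi),np.sin(phi),0]);k=np.array([0,0,1.])
    x=u*np.cos(th)-k*np.sin(th);z=-u*np.sin(th)-k*np.cos(th);return Ro.from_matrix(np.c_[x,np.cross(z,x),z])
lo=[-3.08,-.75,.22,-1.43,0,-2.85];hi=[3.08,2.2,2.44,4.57,2.65,2.85]
def ik(t,R,q0=D[1][0]):
    def f(q):
        p,T=fk(q,P,1,1,np.pi/2);return np.r_[(p-t)*5,(R.inv()*T).as_rotvec()]
    r=least_squares(f,q0,bounds=(lo,hi));return r.x,abs(r.fun).max()
E
python3 - <<'E'
from k import *
for n,t in dict(bluepre=[.49,.326,.015],blueshut=[.53,.328,.015],vial=[.391,.246,.02],place=[.51,.326,.03],whpre=[.46,.176,.015],whshut=[.54,.187,.015]).items():
  for th,phi in ((20,120),(30,120),(30,150),(40,120),(40,140),(50,120)):
    q,e=ik(t,rot(th,phi)); print(n,th,phi,q.round(2),round(e,4))
E
```

```text
bluepre 20 120 [ 0.57  0.78  1.68 -0.52  0.77  0.44] 0.0
bluepre 30 120 [ 0.65  0.83  1.64 -0.7   0.87  0.64] 0.0
bluepre 30 150 [ 0.63  0.74  1.88 -1.06  0.55  0.51] 0.0
bluepre 40 120 [ 0.72  0.9   1.6  -0.85  1.    0.8 ] 0.0
bluepre 40 140 [ 0.72  0.82  1.8  -1.14  0.78  0.8 ] 0.0
bluepre 50 120 [ 0.77  0.98  1.54 -0.95  1.14  0.9 ] 0.0
blueshut 20 120 [ 0.54  0.82  1.58 -0.49  0.81  0.37] 0.0
blueshut 30 120 [ 0.61  0.87  1.55 -0.69  0.9   0.58] 0.0
blueshut 30 150 [ 0.59  0.77  1.79 -1.    0.56  0.41] 0.0
blueshut 40 120 [ 0.68  0.93  1.51 -0.84  1.02  0.73] 0.0
blueshut 40 140 [ 0.68  0.85  1.72 -1.12  0.78  0.72] 0.0
blueshut 50 120 [ 0.73  1.01  1.46 -0.96  1.16  0.84] 0.0
vial 20 120 [ 0.54  0.62  2.05 -0.67  0.58  0.6 ] 0.0
vial 30 120 [ 0.64  0.68  2.02 -0.86  0.71  0.86] 0.0
vial 30 150 [ 0.61  0.61  2.22 -1.43  0.48  0.92] 0.0007
vial 40 120 [ 0.73  0.76  1.97 -0.97  0.87  1.02] 0.0
vial 40 140 [ 0.73  0.7   2.15 -1.36  0.71  1.12] 0.0
vial 50 120 [ 0.8   0.84  1.92 -1.04  1.02  1.14] 0.0
place 20 120 [ 0.55  0.78  1.63 -0.49  0.81  0.39] 0.0
place 30 120 [ 0.63  0.83  1
[... 221 characters left out ...]
51 -0.95  1.16  0.86] 0.0
whpre 20 120 [ 0.34  0.64  2.02 -0.73  0.53  0.46] 0.0
whpre 30 120 [ 0.44  0.69  2.01 -0.99  0.64  0.78] 0.0
whpre 30 150 [ 0.38  0.62  2.18 -1.43  0.41  0.7 ] 0.0383
whpre 40 120 [ 0.53  0.76  1.99 -1.14  0.79  1.  ] 0.0
whpre 40 140 [ 0.51  0.7   2.12 -1.43  0.65  0.98] 0.0564
whpre 50 120 [ 0.6   0.84  1.96 -1.23  0.95  1.15] 0.0
whshut 20 120 [ 0.31  0.73  1.81 -0.61  0.62  0.3 ] 0.0
whshut 30 120 [ 0.4   0.77  1.81 -0.88  0.7   0.6 ] 0.0
whshut 30 150 [ 0.34  0.69  2.02 -1.4   0.39  0.6 ] 0.0
whshut 40 120 [ 0.47  0.83  1.79 -1.07  0.82  0.82] 0.0
whshut 40 140 [ 0.44  0.76  1.97 -1.43  0.63  0.87] 0.0171
whshut 50 120 [ 0.54  0.9   1.77 -1.19  0.97  0.98] 0.0
```

```bash
cat >> k.py <<'E'
def rel(t,R):
    from station import manip
    s=manip.sense();R0=Ro.from_quat(s['tool_rot'])
    print('off mm',(R0.inv().apply(np.array(t)-s['tcp_pos'])*1e3).round(1),'ang deg',np.degrees((R0.inv()*R).as_rotvec()).round(1),'dist',np.linalg.norm(np.array(t)-s['tcp_pos']).round(3))
    q,e=ik(t,R,np.clip(s['q'],np.array(lo)+.01,np.array(hi)-.01));print('ik',q.round(2),round(e,4))
def axes(d):
    from station import manip
    R0=Ro.from_quat(manip.sense()['tool_rot']);print((R0.inv().apply(d)*1e3).round(1))
E
python3 -c "
from k import *
rel([.44,.37,.18],rot(35,130))"
```

```text
off mm [-239.2 -137.5  196.2] ang deg [17.2 -4.9 27.2] dist 0.339
ik [ 0.8   0.59  1.63 -0.69  1.11  0.48] 0.0
```

```bash
python3 -m crank '[{"grip":1,"offset":[-239,-137,196],"angular":[17.2,-4.9,27.2]},{"grip":1,"offset":[-239,-137,196],"angular":[17.2,-4.9,27.2]},{"grip":1,"offset":[-239,-137,196],"angular":[17.2,-4.9,27.2]},{"grip":1,"offset":[-239,-137,196],"angular":[17.2,-4.9,27.2]},{"grip":1,"offset":[-239,-137,196],"angular":[17.2,-4.9,27.2]},{"grip":1,"offset":[-239,-137,196],"angular":[17.2,-4.9,27.2]},{"grip":1,"offset":[-239,-137,196],"angular":[17.2,-4.9,27.2]},{"grip":1,"offset":[-239,-137,196],"angular":[17.2,-4.9,27.2]},{"grip":1,"offset":[-239,-137,196],"angular":[17.2,-4.9,27.2]}]'; python3 -c "
from k import *
from station import manip;print(manip.sense()['q'].round(3))
rel([.47,.325,.018],rot(35,130))"
```

```text
t: 1.6
tcp_pos: [0.4418, 0.3689, 0.1815]
tool_rot: [0.406, 0.863, -0.126, 0.272]
force: [-0.3, 0.0, 0.2]
finger_gap: -0.006
[ 0.797  0.626  1.587 -0.689  1.11   0.479]
off mm [ 51.1  -6.8 163.7] ang deg [-0.1 -0.1 -0.4] dist 0.172
ik [ 0.71  0.81  1.75 -0.9   0.82  0.72] 0.0
```

```bash
python3 -m crank '[{"grip":1,"offset":[51,-7,164],"angular":[0,0,0]},{"grip":1,"offset":[51,-7,164],"angular":[0,0,0]},{"grip":1,"offset":[51,-7,164],"angular":[0,0,0]},{"grip":1,"offset":[51,-7,164],"angular":[0,0,0]},{"grip":1,"offset":[51,-7,164],"angular":[0,0,0]},{"grip":1,"offset":[51,-7,164],"angular":[0,0,0]}]'; python3 -c "
from h import *
snap('scene','s1');snap('top','t1')
from k import *
u=np.array([np.cos(np.radians(2.4)),np.sin(np.radians(2.4)),0]);axes(u*.01)
a=load('t1')['im'][140:245,125:310];b=load('s1')['im'][150:290,110:310]
cv2.imwrite('pics/c1.png',np.vstack([cv2.resize(a,(500,284)),cv2.resize(b,(500,315))])[:,:,::-1])"
```

```text
t: 2.2
tcp_pos: [0.4689, 0.3272, 0.018]
tool_rot: [0.404, 0.864, -0.126, 0.273]
force: [-0.1, 0.6, 0.2]
finger_gap: 0.002
[-5.   7.9  3.5]
```

View pics/c1.png

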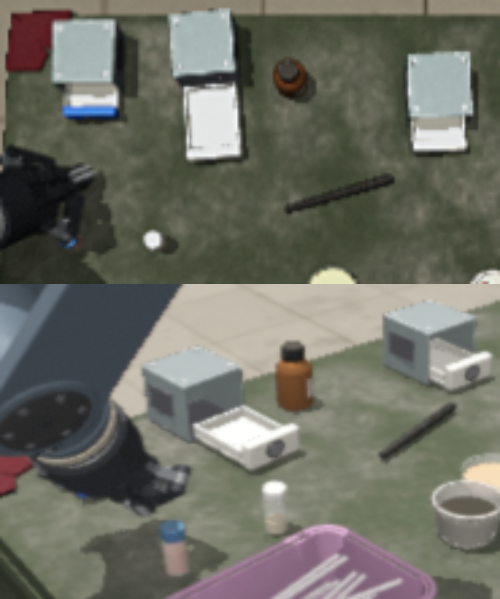

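```bash
python3 -m crank '[{"grip":1,"offset":[-10,16,7],"angular":[0,0,0]},{"grip":1,"offset":[-20,31.5,14],"angular":[0,0,0]},{"grip":1,"offset":[-20,31.5,14],"angular":[0,0,0]}]';  python3 -m crank '[{"grip":1,"offset":[-3,4.7,2.1],"angular":[0,0,0]},{"grip":1,"offset":[-3,4.7,2.1],"angular":[0,0,0]}]'; python3 -m crank '[{"grip":1,"offset":[-2,3.2,1.4],"angular":[0,0,0]},{"grip":1,"offset":[-2,3.2,1.4],"angular":[0,0,0]}]'
```

```text
t: 2.6
tcp_pos: [0.512, 0.3297, 0.0203]
tool_rot: [0.405, 0.863, -0.123, 0.275]
force: [-0.3, 0.5, 1.1]
finger_gap: 0.004
t: 2.8
tcp_pos: [0.5146, 0.3283, 0.0185]
tool_rot: [0.404, 0.864, -0.126, 0.273]
force: [-0.7, 0.4, 0.8]
finger_gap: 0.004
t: 3.0
tcp_pos: [0.5185, 0.3281, 0.0177]
tool_rot: [0.404, 0.864, -0.126, 0.273]
force: [0.9, 0.2, -0.3]
finger_gap: -0.003
```

```bash
for i in 1 2; do python3 -m crank '[{"grip":1,"offset":[-2,3.2,1.4],"angular":[0,0,0]},{"grip":1,"offset":[-2,3.2,1.4],"angular":[0,0,0]}]' | grep -v rot; done
```

```text
t: 3.2
tcp_pos: [0.523, 0.3282, 0.0175]
force: [-0.1, -0.2, -0.3]
finger_gap: -0.003
t: 3.4
tcp_pos: [0.5264, 0.3281, 0.0173]
force: [-1.8, 1.0, -0.1]
finger_gap: -0.002
```

```bash
for i in 1 2; do python3 -m crank '[{"grip":1,"offset":[-2,3.2,1.4],"angular":[0,0,0]},{"grip":1,"offset":[-2,3.2,1.4],"angular":[0,0,0]}]' | grep -v rot; done
```

```text
t: 3.6
tcp_pos: [0.5306, 0.3282, 0.0174]
force: [-1.5, 0.2, -0.3]
finger_gap: 0.001
t: 3.8
tcp_pos: [0.5348, 0.3283, 0.0174]
force: [-1.9, 0.1, -0.6]
finger_gap: 0.002
```

```bash
python3 -m crank '[{"grip":1,"offset":[-1.5,2.4,1],"angular":[0,0,0]},{"grip":1,"offset":[-1.5,2.4,1],"angular":[0,0,0]}]' | grep -v rot; python3 -m crank '[{"grip":1,"offset":[-1,1.6,0.7],"angular":[0,0,0]},{"grip":1,"offset":[-1,1.6,0.7],"angular":[0,0,0]}]' | grep -v rot
```

```text
t: 4.0
tcp_pos: [0.5371, 0.3284, 0.0173]
force: [-3.5, -1.0, 0.5]
finger_gap: 0.001
t: 4.2
tcp_pos: [0.5375, 0.3283, 0.0172]
force: [-8.0, 0.4, 2.6]
finger_gap: 0.002
```

```bash
python3 -m crank '[{"grip":1,"offset":[12,-19,-8.5],"angular":[0,0,0]},{"grip":1,"offset":[25,-39,-17],"angular":[0,0,0]},{"grip":1,"offset":[40,-63,-28],"angular":[0,0,0]},{"grip":1,"offset":[40,-63,-28],"angular":[0,0,0]},{"grip":1,"offset":[40,-63,-28],"angular":[0,0,0]}]'; python3 -c "
from k import *
axes([0,0,.12]);rel([.40,.26,.14],rot(35,130))"
```

```text
t: 4.7
tcp_pos: [0.461, 0.3272, 0.018]
tool_rot: [0.403, 0.864, -0.125, 0.274]
force: [0.9, 0.2, 0.4]
finger_gap: -0.002
[-68.8   0.5 -98.3]
off mm [-80.2 -89.4 -93.3] ang deg [ 0.2  0.  -0.1] dist 0.152
ik [ 0.7   0.47  1.98 -0.83  0.89  0.61] 0.0
```

```bash
python3 -m crank '[{"grip":1,"offset":[-23,0,-33],"angular":[0,0,0]},{"grip":1,"offset":[-46,0,-66],"angular":[0,0,0]},{"grip":0.6,"offset":[-69,0,-98],"angular":[0,0,0]},{"grip":0.35,"offset":[-69,0,-98],"angular":[0,0,0]}]'; python3 -c "
from h import *
snap('scene','s2');snap('top','t2')
from k import *
rel([.3695,.273,.12],rot(35,130))
a=load('t2')['im'][140:245,125:310];b=load('s2')['im'][150:290,110:310]
cv2.imwrite('pics/c2.png',np.vstack([cv2.resize(a,(500,284)),cv2.resize(b,(500,315))])[:,:,::-1])"
```

```text
t: 5.1
tcp_pos: [0.4649, 0.3283, 0.1434]
tool_rot: [0.406, 0.863, -0.121, 0.276]
force: [-0.4, 0.1, -0.5]
finger_gap: 0.333
off mm [  25.5 -105.5    4.4] ang deg [ 0.3 -0.  -0.3] dist 0.109
ik [ 0.76  0.5   2.02 -0.84  0.88  0.7 ] 0.0
```

View pics/c2.png

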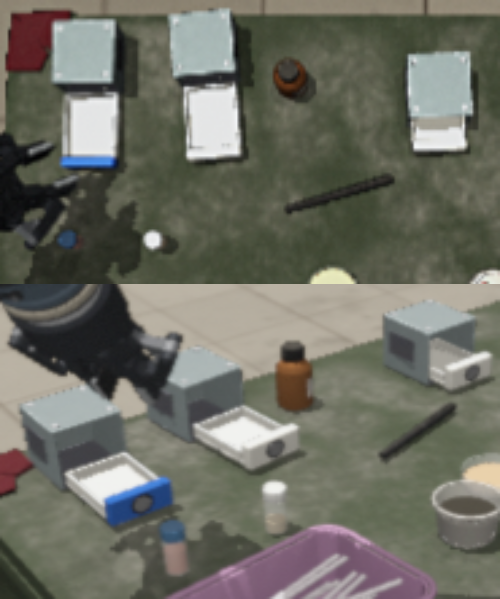

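Run:
```python
from h import *
z=load('t2');s=load('s2')
for n,q,roi in (('t',z,(185,205,140,172)),('s',s,(200,260,120,180))):
    hsv=cv2.cvtColor(q['im'],cv2.COLOR_RGB2HSV);H,S,V=[hsv[...,i].astype(int) for i in range(3)]
    m=(abs(H-110)<10)&(S>140)&(V>90);k=np.zeros_like(m);k[roi[0]:roi[1],roi[2]:roi[3]]=1;m&=k
    c=big(m)[0]; print(n,cv2.boundingRect(c),cv2.minAreaRect(c))
    if n=='t':
        pts=np.array([plane(z,p[0],.032)[:2] for p in c],np.float32);print(pts.min(0),pts.max(0),pts.mean(0),cv2.minAreaRect(pts))
b=cv2.resize(s['im'][195:265,115:225],None,fx=7,fy=7,interpolation=cv2.INTER_CUBIC)
cv2.imwrite('pics/s2c.png',b[:,:,::-1])
a=cv2.resize(z['im'][145:240,140:220],None,fx=6,fy=6,interpolation=cv2.INTER_CUBIC)
cv2.imwrite('pics/t2c.png',a[:,:,::-1])
```

```text
t (148, 198, 20, 4) ((157.5, 199.5), (3.0, 19.0), 90.0)
[0.47348404 0.29651526] [0.4833058  0.35615107] [0.47834256 0.3276332 ] ((0.4784340262413025, 0.3263185918331146), (0.009348058141767979, 0.059579867869615555), 0.5375638604164124)
s (152, 236, 26, 21) ((165.10354614257812, 246.24588012695312), (11.981260299682617, 29.10427474975586), 67.16634368896484)
```

View pics/s2c.png

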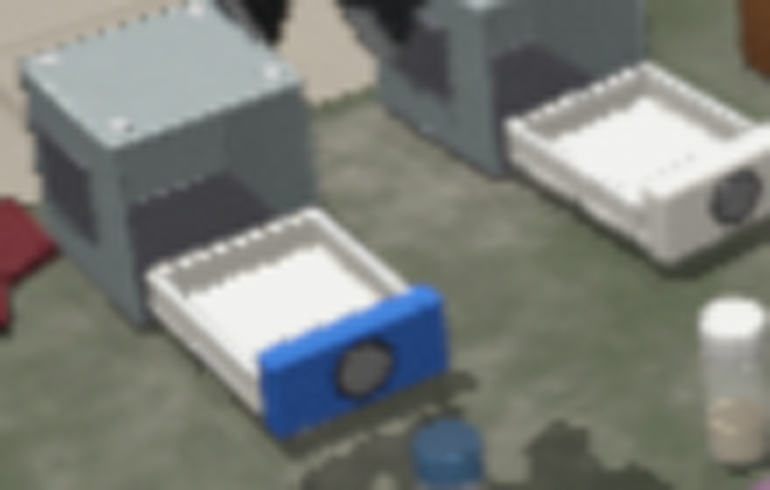

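View pics/t2c.png

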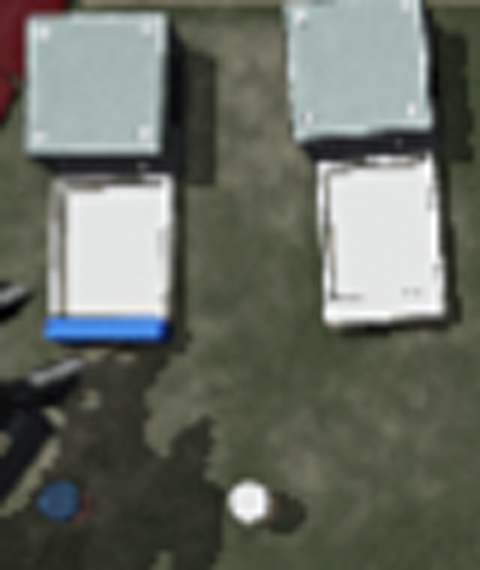

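```bash
python3 - <<'E'
from h import *
s=load('s2');print(plane(s,(167,247.7),.018))
z=load('t2');print(plane(z,(140+248/6-.5,145+502/6-.5),.048))
E
python3 -m crank '[{"grip":0.35,"offset":[25,-105,4],"angular":[0,0,0]},{"grip":0.35,"offset":[25,-105,4],"angular":[0,0,0]},{"grip":0.35,"offset":[25,-105,4],"angular":[0,0,0]},{"grip":0.35,"offset":[25,-105,4],"angular":[0,0,0]}]'; python3 -c "
from h import *
from k import *
rel([.399,.238,.0217],rot(35,130)); snap('top','t3')
cv2.imwrite('pics/t3c.png',cv2.resize(load('t3')['im'][170:280,125:235],None,fx=5,fy=5)[:,:,::-1])
"
```

```text
[0.47819788 0.32586864 0.018     ]
[0.38998362 0.24770146 0.048     ]
t: 5.6
tcp_pos: [0.3661, 0.2707, 0.1182]
tool_rot: [0.403, 0.864, -0.129, 0.272]
force: [0.6, 0.1, 0.1]
finger_gap: 0.647
off mm [ 17.6   4.4 105.6] ang deg [-0.2  0.   0.1] dist 0.107
ik [ 0.67  0.68  2.08 -1.11  0.7   0.95] 0.0
```

View pics/t3c.png

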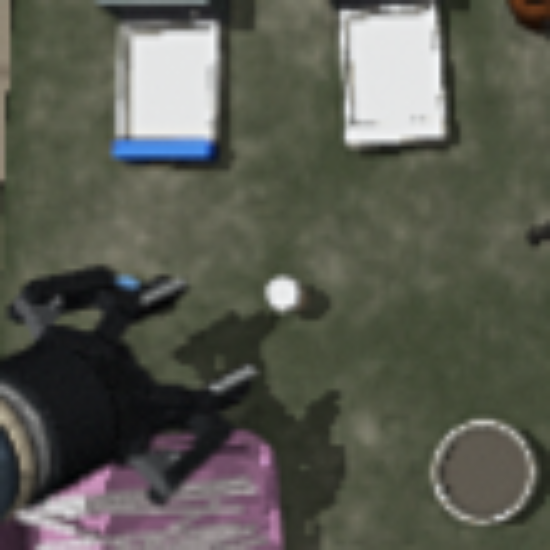

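```bash
python3 -m crank '[{"grip":0.35,"offset":[18,4.5,20],"angular":[0,0,0]},{"grip":0.35,"offset":[18,4.5,50],"angular":[0,0,0]},{"grip":0.35,"offset":[18,4.5,80],"angular":[0,0,0]},{"grip":0.35,"offset":[18,4.5,105],"angular":[0,0,0]},{"grip":0.35,"offset":[18,4.5,105],"angular":[0,0,0]},{"grip":0.35,"offset":[18,4.5,105],"angular":[0,0,0]}]'; python3 -c "
from h import *
from k import *
rel([.398,.239,.0217],rot(35,130)); snap('top','t4');snap('scene','s4')
a=load('t4')['im'][170:280,125:235];b=load('s4')['im'][195:305,160:270]
cv2.imwrite('pics/c4.png',cv2.resize(np.hstack([a,b]),None,fx=3.6,fy=3.6)[:,:,::-1])
"
```

```text
t: 6.25
tcp_pos: [0.402, 0.2409, 0.0227]
tool_rot: [0.405, 0.864, -0.126, 0.273]
force: [0.0, -0.5, -0.4]
finger_gap: 0.652
off mm [ 1.5 -4.3  0.2] ang deg [ 0.   0.  -0.2] dist 0.005
ik [ 0.67  0.68  2.08 -1.1   0.7   0.95] 0.0
```

View pics/c4.png

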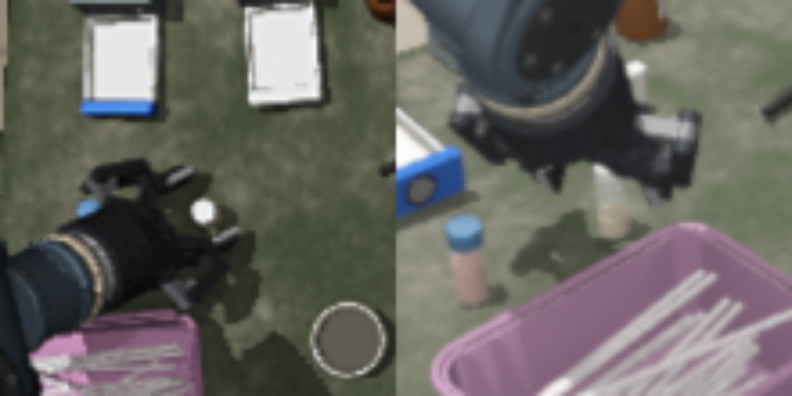

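```bash
python3 -m crank '[{"grip":0.35,"offset":[1.5,-4.5,0],"angular":[0,0,0]},{"grip":0.35,"offset":[1.5,-4.5,0],"angular":[0,0,0]},{"grip":0.5,"offset":[1.5,-4.5,0],"angular":[0,0,0]},{"grip":0.6,"offset":[1.5,-4.5,0],"angular":[0,0,0]},{"grip":0.7,"offset":[1.5,-4.5,0],"angular":[0,0,0]},{"grip":0.8,"offset":[1.5,-4.5,0],"angular":[0,0,0]},{"grip":0.9,"offset":[1.5,-4.5,0],"angular":[0,0,0]},{"grip":1,"offset":[1.5,-4.5,0],"angular":[0,0,0]},{"grip":1,"offset":[1.5,-4.5,0],"angular":[0,0,0]},{"grip":1,"offset":[1.5,-4.5,0],"angular":[0,0,0]}]' 25; python3 -c "
from h import *
from k import *
snap('top','t5');snap('scene','s5');axes([0,0,.09])
a=load('t5')['im'][170:280,125:235];b=load('s5')['im'][195:305,160:270]
cv2.imwrite('pics/c5.png',cv2.resize(np.hstack([a,b]),None,fx=3.6,fy=3.6)[:,:,::-1])
"
```

```text
t: 7.35
tcp_pos: [0.3965, 0.2385, 0.0224]
tool_rot: [0.404, 0.864, -0.126, 0.273]
force: [-0.2, 0.3, 1.6]
finger_gap: 0.215
[-51.6   0.2 -73.7]
```

View pics/c5.png

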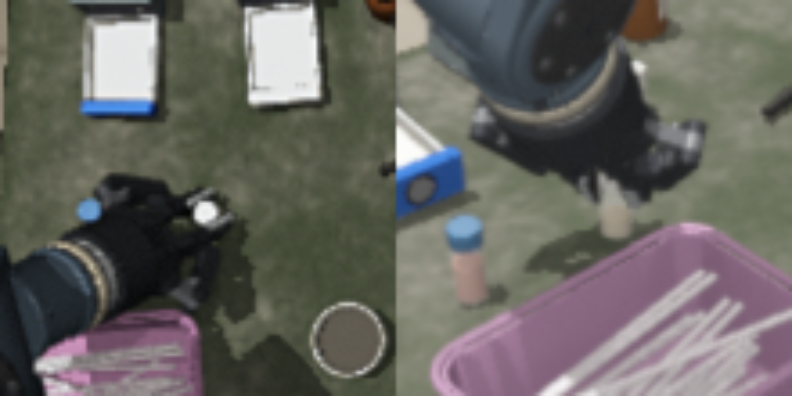

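```bash
python3 -m crank '[{"grip":1,"offset":[-10,0,-14.7],"angular":[0,0,0]},{"grip":1,"offset":[-26,0,-37],"angular":[0,0,0]},{"grip":1,"offset":[-51,0,-74],"angular":[0,0,0]},{"grip":1,"offset":[-51,0,-74],"angular":[0,0,0]},{"grip":1,"offset":[-51,0,-74],"angular":[0,0,0]}]'; python3 -c "
from h import *
from k import *
rel([.5225,.3192,.11],rot(35,130));snap('top','t6');snap('scene','s6')
a=load('t6')['im'][150:260,125:235];b=load('s6')['im'][165:275,160:270]
cv2.imwrite('pics/c6.png',cv2.resize(np.hstack([a,b]),None,fx=3.6,fy=3.6)[:,:,::-1])
"
```

```text
t: 7.95
tcp_pos: [0.396, 0.239, 0.1129]
tool_rot: [0.404, 0.864, -0.125, 0.273]
force: [-0.6, -0.2, 0.6]
finger_gap: 0.214
off mm [-14.  148.5  14.2] ang deg [ 0.1 -0.  -0.2] dist 0.15
ik [ 0.64  0.7   1.64 -0.79  0.94  0.47] 0.0
```

View pics/c6.png

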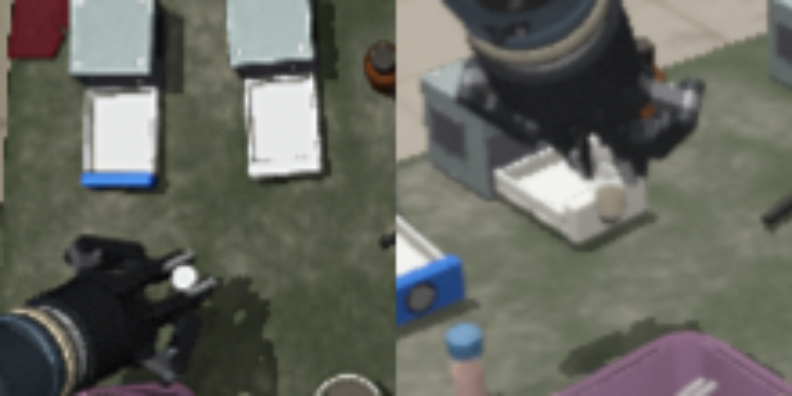

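```bash
python3 -m crank '[{"grip":1,"offset":[-1,15,1],"angular":[0,0,0]},{"grip":1,"offset":[-4,45,4],"angular":[0,0,0]},{"grip":1,"offset":[-8,85,8],"angular":[0,0,0]},{"grip":1,"offset":[-12,125,12],"angular":[0,0,0]},{"grip":1,"offset":[-14,144,14],"angular":[0,0,0]},{"grip":1,"offset":[-14,148.5,14],"angular":[0,0,0]},{"grip":1,"offset":[-14,148.5,14],"angular":[0,0,0]},{"grip":1,"offset":[-14,148.5,14],"angular":[0,0,0]}]'; python3 -c "
from h import *
from k import *
snap('top','t7');snap('scene','s7')
rel([.5225,.3192,.034],rot(35,130))
a=load('t7')['im'][140:230,125:215];b=load('s7')['im'][165:275,90:200]
cv2.imwrite('pics/c7.png',np.hstack([cv2.resize(a,(400,400)),cv2.resize(b,(400,400))])[:,:,::-1])
z=load('t7');print(proj(z,[.516,.3275,.088+.048]))
"
```

```text
t: 8.85
tcp_pos: [0.5202, 0.3177, 0.1077]
tool_rot: [0.404, 0.864, -0.128, 0.272]
force: [0.7, -0.0, -1.2]
finger_gap: 0.213
off mm [42.4  2.4 61.2] ang deg [-0.1 -0.  -0. ] dist 0.074
ik [ 0.64  0.82  1.66 -0.87  0.84  0.6 ] 0.0
[149.33890324 181.64110573]
```

View pics/c7.png

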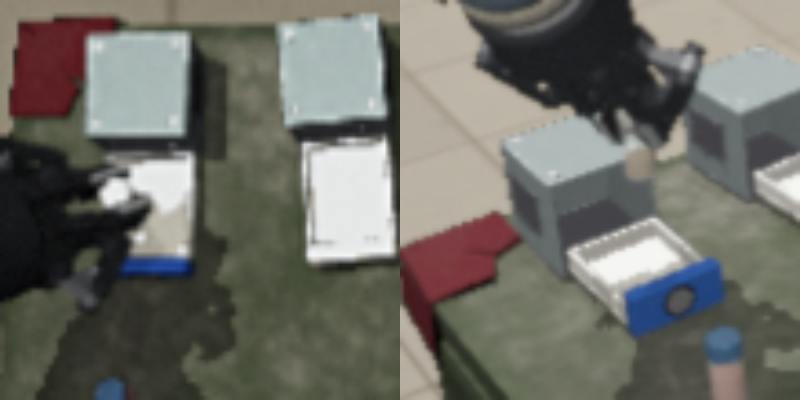

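```bash
python3 -m crank '[{"grip":1,"offset":[8,1,12],"angular":[0,0,0]},{"grip":1,"offset":[20,2.4,29],"angular":[0,0,0]},{"grip":1,"offset":[30,2.4,43],"angular":[0,0,0]},{"grip":1,"offset":[36,2.4,52],"angular":[0,0,0]},{"grip":1,"offset":[36,2.4,52],"angular":[0,0,0]},{"grip":1,"offset":[36,2.4,52],"angular":[0,0,0]}]'; python3 -c "
from h import *
from k import *
snap('top','t8');snap('scene','s8')
rel([.5225,.3192,.034],rot(35,130))
a=load('t8')['im'][140:230,125:215];b=load('s8')['im'][185:275,90:180]
cv2.imwrite('pics/c8.png',np.hstack([cv2.resize(a,(400,400)),cv2.resize(b,(400,400))])[:,:,::-1])
"
```

```text
t: 9.55
tcp_pos: [0.5243, 0.3203, 0.0455]
tool_rot: [0.404, 0.864, -0.127, 0.273]
force: [-0.1, -0.6, -0.5]
finger_gap: 0.215
off mm [ 7.4 -2.7 10. ] ang deg [ 0.1  0.  -0.2] dist 0.013
ik [ 0.64  0.82  1.66 -0.87  0.84  0.6 ] 0.0
```

View pics/c8.png

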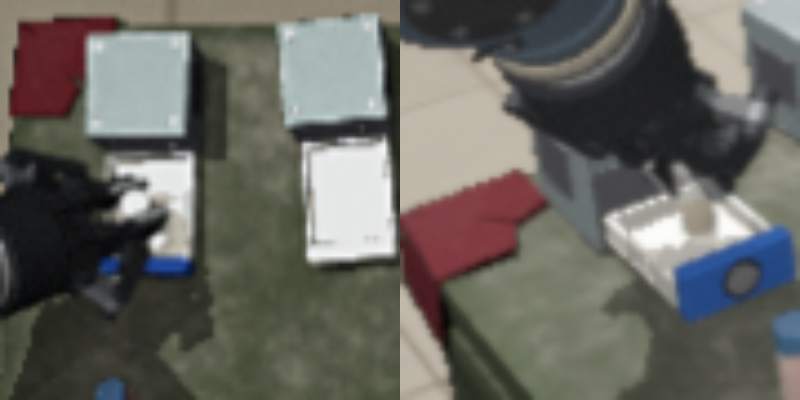

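```bash
python3 -c "
from h import *
print(plane(load('s8'),(157.5,235.5),.023))"; python3 -m crank '[{"grip":1,"offset":[3,-2,4.5],"angular":[0,0,0]},{"grip":1,"offset":[6.2,-2.7,9],"angular":[0,0,0]},{"grip":1,"offset":[6.8,-2.7,9.8],"angular":[0,0,0]},{"grip":1,"offset":[6.8,-2.7,9.8],"angular":[0,0,0]}]'|grep -v rot;python3 -m crank '[{"grip":1,"offset":[0.6,0,0.8],"angular":[0,0,0]},{"grip":1,"offset":[0.6,0,0.8],"angular":[0,0,0]}]'|grep -v rot
```

```text
[0.52647079 0.32321441 0.023     ]
t: 10.05
tcp_pos: [0.5221, 0.3185, 0.0335]
force: [-0.5, -0.4, 0.3]
finger_gap: 0.217
t: 10.25
tcp_pos: [0.5224, 0.3187, 0.0329]
force: [0.3, 0.0, 0.3]
finger_gap: 0.221
```

```bash
for i in 1 2; do python3 -m crank '[{"grip":1,"offset":[0.4,0,0.6],"angular":[0,0,0]},{"grip":1,"offset":[0.4,0,0.6],"angular":[0,0,0]}]'|egrep 'pos|force'; done
```

```text
tcp_pos: [0.5225, 0.3188, 0.0324]
force: [0.0, -0.6, 0.3]
tcp_pos: [0.5228, 0.3188, 0.0323]
force: [-0.5, 0.0, 4.9]
```

```bash
python3 -m crank '[{"grip":0.75,"offset":[0,0,0],"angular":[0,0,0]},{"grip":0.7,"offset":[0,0,0],"angular":[0,0,0]},{"grip":0.62,"offset":[0,0,0],"angular":[0,0,0]},{"grip":0.62,"offset":[0,0,0],"angular":[0,0,0]},{"grip":0.62,"offset":[0,0,0],"angular":[0,0,0]}]'; python3 -c "
from h import *
snap('top','t9');snap('scene','s9')
a=load('t9')['im'][140:230,125:215];b=load('s9')['im'][185:275,90:180]
cv2.imwrite('pics/c9.png',np.hstack([cv2.resize(a,(400,400)),cv2.resize(b,(400,400))])[:,:,::-1])
"
```

```text
t: 11.15
tcp_pos: [0.5223, 0.3186, 0.0312]
tool_rot: [0.404, 0.864, -0.127, 0.273]
force: [-0.3, 0.5, 0.4]
finger_gap: 0.379
```

View pics/c9.png

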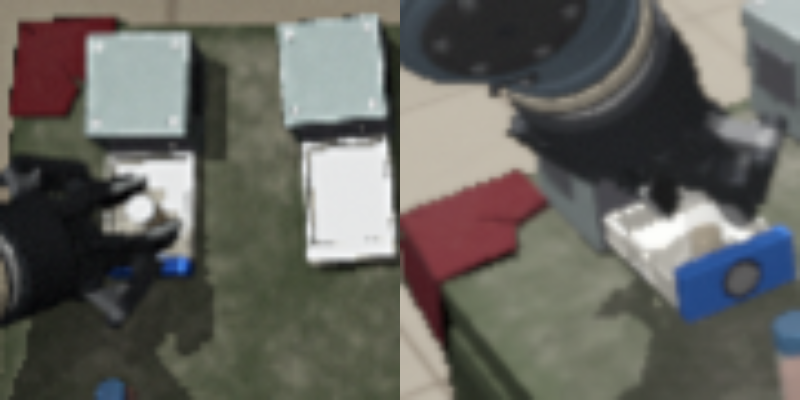

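```bash
python3 -m crank '[{"grip":0.62,"offset":[0,0,-10],"angular":[0,0,0]},{"grip":0.62,"offset":[0,0,-30],"angular":[0,0,0]},{"grip":0.62,"offset":[0,0,-60],"angular":[0,0,0]},{"grip":0.7,"offset":[0,0,-100],"angular":[0,0,0]},{"grip":1,"offset":[0,0,-110],"angular":[0,0,0]},{"grip":1,"offset":[0,0,-110],"angular":[0,0,0]}]'; python3 -c "
from h import *
from k import *
snap('top','t10');snap('scene','s10')
rel([.42,.325,.12],rot(35,130))
a=load('t10')['im'][140:245,125:215];b=load('s10')['im'][185:275,90:200]
cv2.imwrite('pics/c10.png',np.hstack([cv2.resize(a,(360,420)),cv2.resize(b,(440,420))])[:,:,::-1])
"
```

```text
t: 11.85
tcp_pos: [0.4817, 0.3692, 0.1242]
tool_rot: [0.404, 0.864, -0.124, 0.274]
force: [0.8, -0.9, 0.1]
finger_gap: -0.001
off mm [  6.8 -73.8  -3.1] ang deg [ 0.  -0.  -0.1] dist 0.074
ik [ 0.77  0.6   1.81 -0.78  0.95  0.61] 0.0
```

View pics/c10.png

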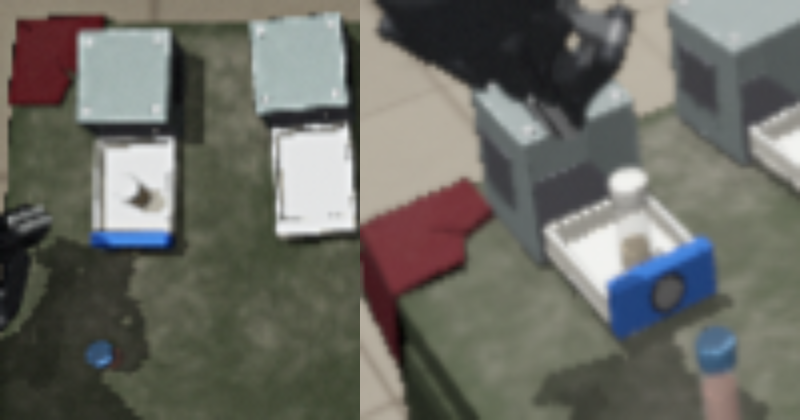

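```bash
python3 -c "
from k import *
rel([.45,.326,.10],rot(35,130));axes([0,0,-.08]);axes([.00999,.00042,0])"
```

```text
off mm [  3.1 -50.2  23.9] ang deg [ 0.  -0.  -0.1] dist 0.056
ik [ 0.73  0.66  1.77 -0.8   0.92  0.6 ] 0.0
[45.9 -0.1 65.5]
[-5.   7.9  3.5]
```

```bash
python3 -m crank '[{"grip":1,"offset":[3,-50,24],"angular":[0,0,0]},{"grip":1,"offset":[3,-50,24],"angular":[0,0,0]},{"grip":1,"offset":[3,-50,24],"angular":[0,0,0]},{"grip":1,"offset":[27,-50,58],"angular":[0,0,0]},{"grip":1,"offset":[49,-50,89.5],"angular":[0,0,0]},{"grip":1,"offset":[49,-50,89.5],"angular":[0,0,0]},{"grip":1,"offset":[49,-50,89.5],"angular":[0,0,0]}]'; python3 -c "
from k import *
rel([.463,.3255,.018],rot(35,130))"
```

```text
t: 12.65
tcp_pos: [0.4514, 0.3263, 0.0195]
tool_rot: [0.404, 0.864, -0.127, 0.273]
force: [0.4, 0.7, 0.3]
finger_gap: 0.001
off mm [-5.7  8.4  5.9] ang deg [-0.   0.  -0.1] dist 0.012
ik [ 0.72  0.8   1.77 -0.9   0.82  0.73] 0.0
```

```bash
python3 -m crank '[{"grip":1,"offset":[-5.7,8.4,5.9],"angular":[0,0,0]},{"grip":1,"offset":[-5.7,8.4,5.9],"angular":[0,0,0]}]' | egrep 'pos|force'; python3 -m crank '[{"grip":1,"offset":[-0.5,0.8,0.35],"angular":[0,0,0]},{"grip":1,"offset":[-1,1.6,0.7],"angular":[0,0,0]},{"grip":1,"offset":[-1.5,2.4,1.05],"angular":[0,0,0]},{"grip":1,"offset":[-2,3.2,1.4],"angular":[0,0,0]},{"grip":1,"offset":[-3,4.7,2.1],"angular":[0,0,0]},{"grip":1,"offset":[-4,6.3,2.8],"angular":[0,0,0]},{"grip":1,"offset":[-5,7.9,3.5],"angular":[0,0,0]},{"grip":1,"offset":[-6,9.5,4.2],"angular":[0,0,0]},{"grip":1,"offset":[-7.5,11.9,5.3],"angular":[0,0,0]},{"grip":1,"offset":[-9,14.2,6.3],"angular":[0,0,0]}]'; python3 -c "
from h import *
snap('top','t11');snap('scene','s11')
a=load('t11')['im'][140:245,125:215];b=load('s11')['im'][185:275,90:200]
cv2.imwrite('pics/c11.png',np.hstack([cv2.resize(a,(360,420)),cv2.resize(b,(440,420))])[:,:,::-1])"
```

```text
tcp_pos: [0.4655, 0.3269, 0.0207]
force: [-0.4, 0.2, 0.5]
t: 13.85
tcp_pos: [0.4804, 0.3261, 0.0184]
tool_rot: [0.404, 0.864, -0.127, 0.273]
force: [-1.7, -1.9, 1.1]
finger_gap: 0.003
```

View pics/c11.png

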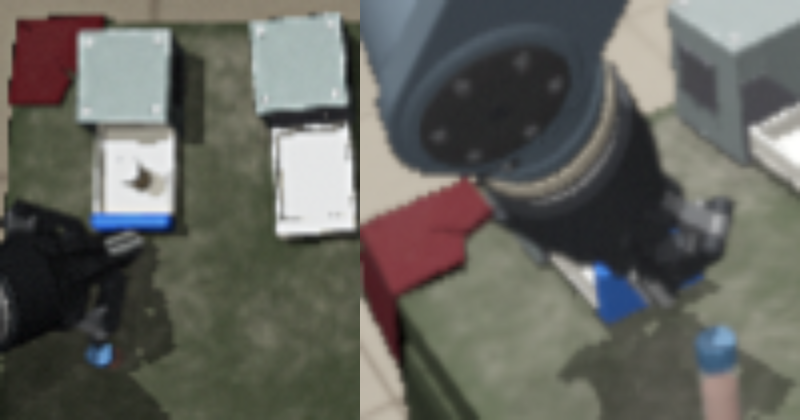

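```bash
python3 -m crank '[{"grip":1,"offset":[-1,1.6,0.7],"angular":[0,0,0]},{"grip":1,"offset":[-2.5,4,1.75],"angular":[0,0,0]},{"grip":1,"offset":[-4,6.3,2.8],"angular":[0,0,0]},{"grip":1,"offset":[-5.5,8.7,3.85],"angular":[0,0,0]},{"grip":1,"offset":[-7,11.1,4.9],"angular":[0,0,0]},{"grip":1,"offset":[-8.5,13.4,6],"angular":[0,0,0]},{"grip":1,"offset":[-10,15.8,7],"angular":[0,0,0]},{"grip":1,"offset":[-11.5,18.2,8],"angular":[0,0,0]},{"grip":1,"offset":[-13,20.5,9.1],"angular":[0,0,0]},{"grip":1,"offset":[-14.5,22.9,10.1],"angular":[0,0,0]}]' | egrep 'pos|force'; python3 -m crank '[{"grip":1,"offset":[-1.5,2.4,1.05],"angular":[0,0,0]},{"grip":1,"offset":[-3,4.7,2.1],"angular":[0,0,0]},{"grip":1,"offset":[-4.5,7.1,3.1],"angular":[0,0,0]},{"grip":1,"offset":[-6,9.5,4.2],"angular":[0,0,0]},{"grip":1,"offset":[-7.5,11.8,5.2],"angular":[0,0,0]},{"grip":1,"offset":[-8.5,13.4,5.9],"angular":[0,0,0]},{"grip":1,"offset":[-8.5,13.4,5.9],"angular":[0,0,0]}]' | egrep 'pos|force'
```

```text
tcp_pos: [0.5092, 0.3273, 0.0185]
force: [-1.7, -0.9, -0.2]
tcp_pos: [0.5266, 0.3282, 0.0187]
force: [-1.2, -2.0, -1.4]
```

Now the last ~11 mm to the hard stop.

```bash
python3 -m crank '[{"grip":1,"offset":[-1.5,2.4,1.05],"angular":[0,0,0]},{"grip":1,"offset":[-3,4.7,2.1],"angular":[0,0,0]},{"grip":1,"offset":[-4.5,7.1,3.1],"angular":[0,0,0]},{"grip":1,"offset":[-4.5,7.1,3.1],"angular":[0,0,0]}]' | egrep 'pos|force'; python3 -m crank '[{"grip":1,"offset":[-1,1.6,0.7],"angular":[0,0,0]},{"grip":1,"offset":[-1,1.6,0.7],"angular":[0,0,0]}]' | egrep 'pos|force';python3 -m crank '[{"grip":1,"offset":[-0.7,1.2,0.5],"angular":[0,0,0]},{"grip":1,"offset":[-0.7,1.2,0.5],"angular":[0,0,0]}]' | egrep 'pos|force'
```

```text
tcp_pos: [0.5356, 0.3285, 0.0188]
force: [-2.5, -1.7, -1.0]
tcp_pos: [0.537, 0.3285, 0.0187]
force: [-3.1, -1.6, -0.4]
tcp_pos: [0.5374, 0.3284, 0.0186]
force: [-6.2, -0.2, 0.9]
```

Hard stop reached (same place as the first press). Back off gently, then look.

```bash
python3 -m crank '[{"grip":1,"offset":[1.5,-2.4,-1],"angular":[0,0,0]},{"grip":1,"offset":[3,-4.7,-2.1],"angular":[0,0,0]},{"grip":1,"offset":[5,-7.9,-3.5],"angular":[0,0,0]},{"grip":1,"offset":[8,-12.6,-5.6],"angular":[0,0,0]},{"grip":1,"offset":[13,-20.5,-9],"angular":[0,0,0]},{"grip":1,"offset":[22,-34.5,-15],"angular":[0,0,0]},{"grip":1,"offset":[33,-52,-23],"angular":[0,0,0]},{"grip":1,"offset":[40,-63,-28],"angular":[0,0,0]},{"grip":1,"offset":[40,-63,-28],"angular":[0,0,0]}]' | egrep 'pos|force'; python3 -c "
from k import *
axes([0,0,.12])"
python3 -m crank '[{"grip":1,"offset":[-23,0,-33],"angular":[0,0,0]},{"grip":1,"offset":[-46,0,-66],"angular":[0,0,0]},{"grip":1,"offset":[-69,0,-98],"angular":[0,0,0]},{"grip":1,"offset":[-69,0,-98],"angular":[0,0,0]}]'; python3 -c "
from h import *
snap('top','t12');snap('scene','s12')
a=load('t12')['im'][140:245,125:215];b=load('s12')['im'][175:265,100:210]
cv2.imwrite('pics/c12.png',np.hstack([cv2.resize(a,(360,420)),cv2.resize(b,(440,420))])[:,:,::-1])"
```

```text
tcp_pos: [0.4569, 0.3258, 0.0186]
force: [0.7, -0.2, -0.2]
[-68.8   0.  -98.3]
t: 17.75
tcp_pos: [0.4626, 0.3278, 0.1442]
tool_rot: [0.405, 0.863, -0.121, 0.276]
force: [-0.3, 0.9, 0.1]
finger_gap: -0.001
```

View pics/c12.png

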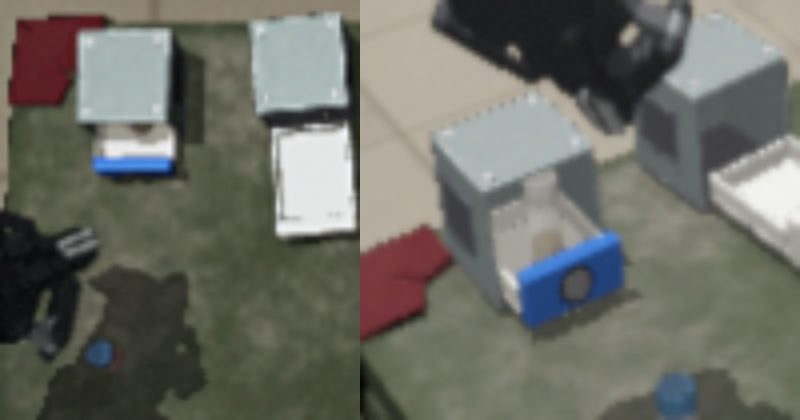

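```bash
python3 -c "
from k import *
for R in ((50,115),(50,120),(55,115),(50,105)):
  for t in ([.43,.172,.12],[.445,.174,.02],[.547,.188,.02]): print(R,t,[x if np.isscalar(x) else x.round(2) for x in ik(t,rot(*R))])
rel([.43,.172,.15],rot(50,115))"
```

```text
(50, 115) [0.43, 0.172, 0.12] [array([ 0.62,  0.63,  1.97, -1.03,  1.08,  0.95]), np.float64(1.2786272041154234e-11)]
(50, 115) [0.445, 0.174, 0.02] [array([ 0.61,  0.84,  1.94, -1.13,  0.99,  1.13]), np.float64(9.220402219511923e-14)]
(50, 115) [0.547, 0.188, 0.02] [array([ 0.53,  0.92,  1.69, -1.1 ,  1.03,  0.94]), np.float64(5.551115123125783e-16)]
(50, 120) [0.43, 0.172, 0.12] [array([ 0.63,  0.61,  2.02, -1.1 ,  1.02,  0.96]), np.float64(5.551115123125783e-16)]
(50, 120) [0.445, 0.174, 0.02] [array([ 0.62,  0.82,  1.99, -1.23,  0.94,  1.16]), np.float64(2.937008247716477e-09)]
(50, 120) [0.547, 0.188, 0.02] [array([ 0.53,  0.9 ,  1.75, -1.18,  0.97,  0.96]), np.float64(1.2624012946105267e-11)]
(55, 115) [0.43, 0.172, 0.12] [array([ 0.66,  0.67,  1.96, -1.07,  1.15,  1.02]), np.float64(2.6535329489263397e-11)]
(55, 115) [0.445, 0.174, 0.02] [array([ 0.64,  0.89,  1.91, -1.16,  1.07,  1.18]), np.float64(2.797762022055394e-14)]
(55, 115) [0.547, 0.188, 0.02] [array([ 0.56,  0.96,  1.67, -1.15,  1.1 ,  0.99]), np.float64(7.806255641895632e-16)]
(50, 105) [0.43, 0.172, 0.12] [array([ 0.6 ,  0.67,  1.87, -0.9 ,  1.18,  0.95]), np.float64(1.4400670655945191e-09)]
(50, 105) [0.445, 0.174, 0.02] [array([ 0.59,  0.87,  1.83, -0.97,  1.07,  1.1 ]), np.float64(7.012723735044799e-13)]
(50, 105) [0.547, 0.188, 0.02] [array([ 0.52,  0.96,  1.57, -0.95,  1.14,  0.92]), np.float64(1.1102230246251565e-15)]
off mm [ -87.2 -121.9   47.8] ang deg [ 10.4 -15.   10.8] dist 0.157
ik [ 0.62  0.57  1.96 -1.    1.11  0.89] 0.0
```

```bash
python3 -m crank '[{"grip":1,"offset":[-87,-122,48],"angular":[10.4,-15,10.8]},{"grip":1,"offset":[-87,-122,48],"angular":[10.4,-15,10.8]},{"grip":1,"offset":[-87,-122,48],"angular":[10.4,-15,10.8]},{"grip":1,"offset":[-87,-122,48],"angular":[10.4,-15,10.8]},{"grip":1,"offset":[-87,-122,48],"angular":[10.4,-15,10.8]},{"grip":1,"offset":[-87,-122,48],"angular":[10.4,-15,10.8]}]'; python3 -c "
from h import *
from k import *
print(manip.sense()['q'].round(2))
rel([.440,.173,.022],rot(50,115))
snap('scene','s13');snap('top','t13')
b=load('s13')['im'][165:275,160:270];a=load('t13')['im'][140:250,125:235]
cv2.imwrite('pics/c13.png',np.hstack([cv2.resize(a,(400,400)),cv2.resize(b,(400,400))])[:,:,::-1])
"
```

```text
t: 18.45
tcp_pos: [0.4295, 0.172, 0.1482]
tool_rot: [0.486, 0.765, -0.229, 0.356]
force: [0.7, 0.0, -0.3]
finger_gap: 0.0
[ 0.63  0.69  1.87 -1.01  1.1   0.92]
off mm [94.4 10.4 83.7] ang deg [-0.1  0.   0.2] dist 0.127
ik [ 0.61  0.83  1.95 -1.13  0.98  1.14] 0.0
```

View pics/c13.png

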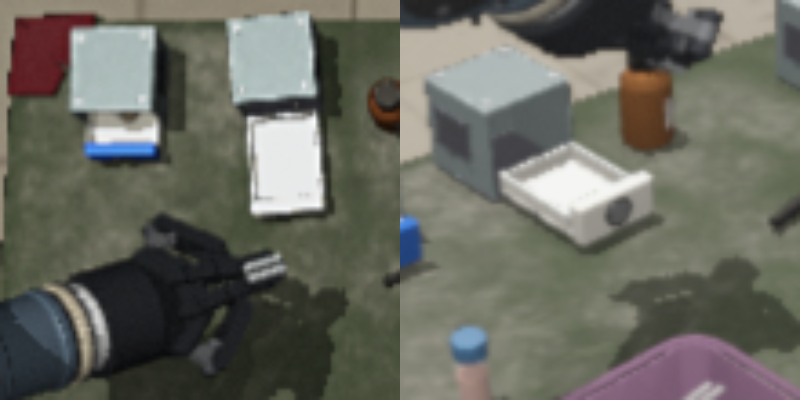

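```bash
python3 -m crank '[{"grip":1,"offset":[32,3.5,28],"angular":[0,0,0]},{"grip":1,"offset":[64,7,56],"angular":[0,0,0]},{"grip":1,"offset":[94,10.4,84],"angular":[0,0,0]},{"grip":1,"offset":[94,10.4,84],"angular":[0,0,0]},{"grip":1,"offset":[94,10.4,84],"angular":[0,0,0]}]'; python3 -c "
from h import *
from k import *
print(manip.sense()['q'].round(2))
rel([.463,.1765,.022],rot(50,115))
a=np.radians(7.6);axes([.01*np.cos(a),.01*np.sin(a),0])
snap('scene','s14');snap('top','t14')
b=load('s14')['im'][165:275,160:270];a=load('t14')['im'][140:250,125:235]
cv2.imwrite('pics/c14.png',np.hstack([cv2.resize(a,(400,400)),cv2.resize(b,(400,400))])[:,:,::-1])
"
```

```text
t: 19.05
tcp_pos: [0.4394, 0.1719, 0.0227]
tool_rot: [0.486, 0.764, -0.23, 0.356]
force: [-0.1, -0.9, -0.0]
finger_gap: -0.001
[ 0.61  0.94  1.86 -1.14  0.98  1.15]
off mm [-3.2 23.4  4.8] ang deg [-0.2  0.2  0.3] dist 0.024
ik [ 0.59  0.85  1.9  -1.13  0.99  1.1 ] 0.0
[-2.   9.5  2.3]
```

View pics/c14.png

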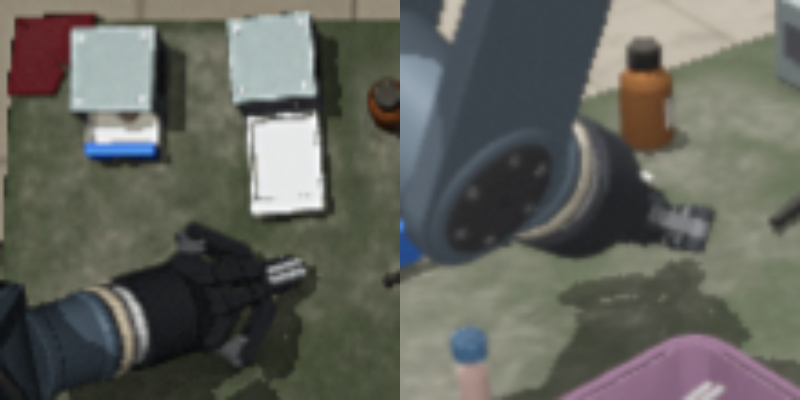

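```bash
python3 -c "
from h import *
z=load('t14')
for c in ((180,228),(205,228),(200,250),(290,268)): print(plane(z,(125+c[0]/3.636,140+c[1]/3.636),.065)-np.array([.4394,.1719,0]))"
python3 -m crank '[{"grip":1,"offset":[-1.6,11.7,2.4],"angular":[0,0,0]},{"grip":1,"offset":[-3.2,23.4,5],"angular":[0,0,0]},{"grip":1,"offset":[-3.2,23.4,5],"angular":[0,0,0]}]' | egrep 'pos|force'; python3 -m crank '[{"grip":1,"offset":[-1,4.75,1.15],"angular":[0,0,0]},{"grip":1,"offset":[-2,9.5,2.3],"angular":[0,0,0]},{"grip":1,"offset":[-2,9.5,2.3],"angular":[0,0,0]}]' | egrep 'pos|force'
```

```text
[0.02544581 0.09448728 0.065     ]
[0.02563893 0.07371816 0.065     ]
[0.00738377 0.07722529 0.065     ]
[-0.00670965  0.00252219  0.065     ]
tcp_pos: [0.4665, 0.1776, 0.0235]
force: [-0.4, 0.9, 0.3]
tcp_pos: [0.4737, 0.1775, 0.022]
force: [-0.1, -0.0, -0.6]
```

```bash
python3 -m crank '[{"grip":1,"offset":[-0.6,3,0.7],"angular":[0,0,0]},{"grip":1,"offset":[-1.2,6,1.4],"angular":[0,0,0]},{"grip":1,"offset":[-2,9.5,2.3],"angular":[0,0,0]},{"grip":1,"offset":[-2.8,13.3,3.2],"angular":[0,0,0]},{"grip":1,"offset":[-3.6,17.1,4.1],"angular":[0,0,0]},{"grip":1,"offset":[-4.4,20.9,5.1],"angular":[0,0,0]},{"grip":1,"offset":[-5.2,24.7,6],"angular":[0,0,0]},{"grip":1,"offset":[-6,28.5,6.9],"angular":[0,0,0]},{"grip":1,"offset":[-6,28.5,6.9],"angular":[0,0,0]}]' | egrep 'pos|force'; python3 -c "
from h import *
print(manip.sense()['q'].round(2))
snap('scene','s15');snap('top','t15')
b=load('s15')['im'][165:275,160:270];a=load('t15')['im'][140:250,125:235]
cv2.imwrite('pics/c15.png',np.hstack([cv2.resize(a,(400,400)),cv2.resize(b,(400,400))])[:,:,::-1])
"
```

```text
tcp_pos: [0.5035, 0.1813, 0.022]
force: [-0.3, -1.1, 0.1]
[ 0.56  0.95  1.73 -1.11  1.01  1.02]
```

View pics/c15.png

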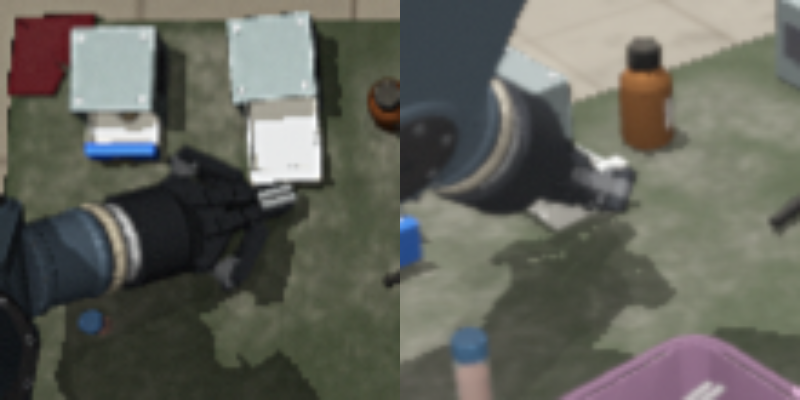

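```bash
python3 -m crank '[{"grip":1,"offset":[-0.8,3.8,0.9],"angular":[0,0,0]},{"grip":1,"offset":[-1.6,7.6,1.8],"angular":[0,0,0]},{"grip":1,"offset":[-2.4,11.4,2.7],"angular":[0,0,0]},{"grip":1,"offset":[-3.2,15.2,3.7],"angular":[0,0,0]},{"grip":1,"offset":[-4,19,4.6],"angular":[0,0,0]},{"grip":1,"offset":[-4.8,22.8,5.5],"angular":[0,0,0]},{"grip":1,"offset":[-5.6,26.6,6.4],"angular":[0,0,0]},{"grip":1,"offset":[-5.6,26.6,6.4],"angular":[0,0,0]}]' | egrep 'pos|force'; python3 -c "
from h import *
print(manip.sense()['q'].round(2))
snap('scene','s16');snap('top','t16')
b=load('s16')['im'][165:275,160:270];a=load('t16')['im'][140:250,125:235]
cv2.imwrite('pics/c16.png',np.hstack([cv2.resize(a,(400,400)),cv2.resize(b,(400,400))])[:,:,::-1])
"
```

```text
tcp_pos: [0.5312, 0.1848, 0.0221]
force: [-1.5, -1.8, 0.8]
[ 0.54  0.96  1.67 -1.1   1.03  0.96]
```

View pics/c16.png

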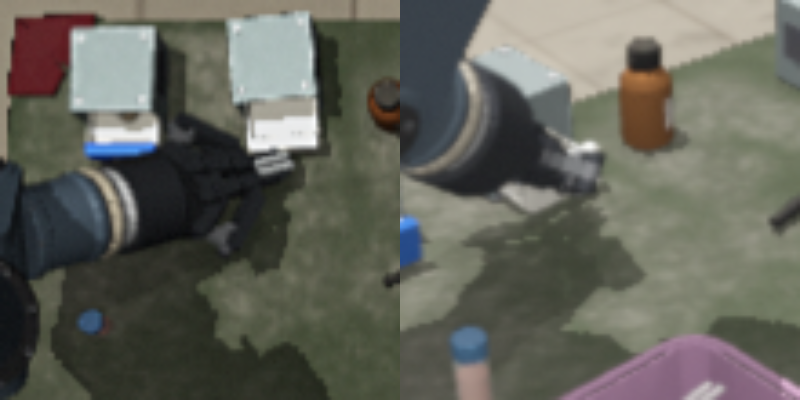

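```bash
python3 -m crank '[{"grip":1,"offset":[-0.8,3.8,0.9],"angular":[0,0,0]},{"grip":1,"offset":[-1.6,7.6,1.8],"angular":[0,0,0]},{"grip":1,"offset":[-2,9.5,2.3],"angular":[0,0,0]},{"grip":1,"offset":[-2,9.5,2.3],"angular":[0,0,0]}]' | egrep 'pos|force'; for i in 1 2; do python3 -m crank '[{"grip":1,"offset":[-0.4,1.9,0.45],"angular":[0,0,0]},{"grip":1,"offset":[-0.4,1.9,0.45],"angular":[0,0,0]}]' | egrep 'pos|force'; done
```

```text
tcp_pos: [0.5408, 0.186, 0.0221]
force: [-1.8, -1.2, 0.5]
tcp_pos: [0.5424, 0.1862, 0.0221]
force: [-1.4, -1.3, -0.1]
tcp_pos: [0.5445, 0.1865, 0.0221]
force: [-1.4, -2.0, 0.6]
```

```bash
for i in 1 2 3; do python3 -m crank '[{"grip":1,"offset":[-0.3,1.6,0.4],"angular":[0,0,0]},{"grip":1,"offset":[-0.3,1.6,0.4],"angular":[0,0,0]}]' | egrep 'pos|force'; done
```

```text
tcp_pos: [0.5461, 0.1867, 0.0221]
force: [-1.7, -1.2, 0.6]
tcp_pos: [0.5477, 0.1868, 0.0221]
force: [-1.0, -1.1, 1.0]
tcp_pos: [0.548, 0.1867, 0.022]
force: [-5.6, -1.0, 1.9]
```

```bash
python3 -m crank '[{"grip":1,"offset":[-0.1,0.8,0.2],"angular":[0,0,0]},{"grip":1,"offset":[-0.1,0.8,0.2],"angular":[0,0,0]}]' | egrep 'pos|force'; python3 -m crank '[{"grip":1,"offset":[0.6,-3,-0.7],"angular":[0,0,0]},{"grip":1,"offset":[1.2,-6,-1.4],"angular":[0,0,0]},{"grip":1,"offset":[2.4,-11.4,-2.8],"angular":[0,0,0]},{"grip":1,"offset":[4,-19,-4.6],"angular":[0,0,0]},{"grip":1,"offset":[8,-38,-9.2],"angular":[0,0,0]},{"grip":1,"offset":[14,-66.5,-16],"angular":[0,0,0]},{"grip":1,"offset":[19,-90,-22],"angular":[0,0,0]},{"grip":1,"offset":[19,-90,-22],"angular":[0,0,0]}]' | egrep 'pos|force'; python3 -c "
from k import *
axes([-.02,.06,.15])"
```

```text
tcp_pos: [0.5481, 0.1867, 0.022]
force: [-7.1, 0.5, 3.4]
tcp_pos: [0.4528, 0.1752, 0.0218]
force: [-0.3, 0.2, 0.1]
[ -74.8    6.  -144.5]
```

```bash
python3 -m crank '[{"grip":1,"offset":[-25,2,-48],"angular":[0,0,0]},{"grip":1,"offset":[-50,4,-96],"angular":[0,0,0]},{"grip":1,"offset":[-75,6,-144],"angular":[0,0,0]},{"grip":1,"offset":[-75,6,-144],"angular":[0,0,0]},{"grip":1,"offset":[-75,6,-144],"angular":[0,0,0]},{"grip":1,"offset":[-75,6,-144],"angular":[0,0,0]},{"grip":1,"offset":[-75,6,-144],"angular":[0,0,0]},{"grip":1,"offset":[-75,6,-144],"angular":[0,0,0]}]'; python3 -c "
from h import *
print(manip.sense()['q'].round(2))
snap('scene','s17');snap('top','t17')
b=load('s17')['im'][150:290,110:310];a=load('t17')['im'][140:245,125:310]
cv2.imwrite('pics/c17.png',np.vstack([cv2.resize(a,(528,300)),cv2.resize(b,(528,290))])[:,:,::-1])
"
```

```text
t: 24.85
tcp_pos: [0.4355, 0.2339, 0.1701]
tool_rot: [0.486, 0.764, -0.231, 0.355]
force: [0.0, 0.3, -0.1]
finger_gap: 0.001
[ 0.71  0.69  1.73 -0.9   1.23  0.82]
```

View pics/c17.png

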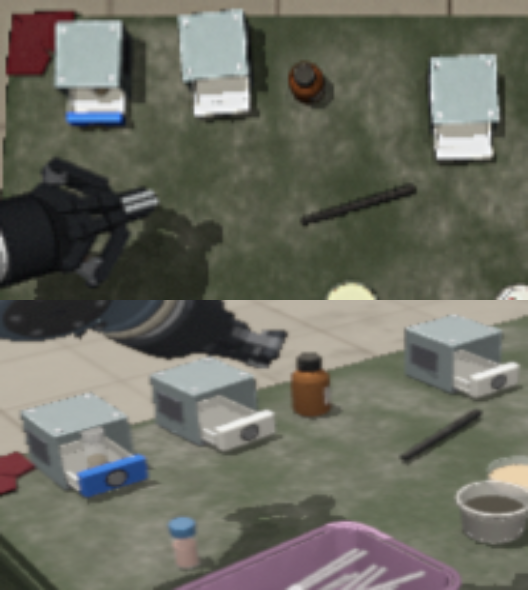

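```bash
python3 -c "
from station import manip
print(manip.sign_off())"
```

```text
the job is handed in; nothing more can be done
None
```

The white-capped vial stands upright in the blue drawer's tray, and all three drawers looked latched shut in the last pictures. I handed the job in at about 25 s of the 72 s allowed.

- **Blue drawer:** I pressed it to its hard stop and it sprang out. I stood the vial near the middle of the tray, checked in the picture that it was upright, and pushed the drawer slowly back to the same stop. The fingers met the stop at about TCP x = 0.537 m both times.
- **White drawers:** I pressed the open one (the middle unit) to its stop and did not touch the latched one (the right unit).
- **Arm clearance:** I leaned the tool 35 to 50 degrees throughout, which kept the base joint at about 0.53 rad or more, above the 0.46 rad where the arm can strike the slide box.
- **Last checks:** The final pictures were taken about 1.5 s after the last press. The blue-capped vial and the larger brown bottle stand where they were. The second brown bottle was outside the last close-up, but the arm never went near it. The arm was clear of everything and read about 0 N.
- **Forces and disagreements:** The highest force I read was about 8 N, at the first press on the hard stop. The two cameras disagreed by a few millimetres on some positions, so I set each press by the measured contact force instead.

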